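Close the staining tray without a bang

TASK

The staining tray stands open with slides lying in it. With a finger, tip its hinged lid forward, catch the lid on a finger as it falls, and let it down on that finger all the way until it is fully shut, without letting it drop or bang on the tray. Do not grip the lid, and leave the tray, the slides and the things on the bench where they are.

Things in the scene. Friction and masses are not known exactly. Their poses are not given: they have to be found in the camera images.
- tray: Loose black plastic staining tray, 180 mm deep (its x) x 234 mm wide (its y) x 46 mm high, 1.7 kg, open on top under the lid, walls 4 mm. Origin: centre of its underside. Its own -x is its front (roughly to the robot's left), +x its back with the hinge (roughly to the right), z up. Slides lie inside, tops 25.6 mm above the bench.
- lid (a joint): Angle of the grey lid in rad: 0 fully shut (level on the tray's rim), pi/2 upright, 1.9 leaning back on its stop. It starts about upright, leaning back slightly, kept there only by slight hinge friction (0.05 N m); tipped forward past a point between 1.45 and 1.25 it falls shut by its weight (0.19 to 0.38 kg). No spring, hardly any damping.
- hinge (a point): Middle of the lid's hinge axis, fixed to the tray: in the tray's frame 93 mm behind its centre (x = +0.093), 46 mm above the bench. The axis runs along the tray's y. The lid's underside plane passes through this axis.
- lip (a point): Middle of the lip's free edge, on the lid's underside, 201 mm from the hinge axis. Its x axis points from the lip to the hinge, z out of the lid's outer (upper) face, y along the lip. When shut, the lip overhangs the tray's front by 18 mm, with 46 mm of clear height under it.
- lid_shell: Outer (upper) 3 mm skin of the lid, with skirts hanging 8 mm below the underside at its two side edges. Origin on the hinge axis; with the lid shut its axes are the tray's. Skin and liner together make a flat plate 6 mm thick, 240 mm wide, reaching 185 mm from the hinge, plus a lip in the middle of its free edge, 100 mm wide, sticking out 16 mm with a solid nose at its end.
- lid_liner: Inner (under) 3 mm skin of the lid, the flat face that comes down on the tray. Origin on the hinge axis; with the lid shut its axes are the tray's.
- slide_a: Glass microscope slide 76 x 26 x 1.6 mm lying loose on the rails in the tray, long side along the tray's x (front row, +y half). Origin: centre of its underside.
- slide_b: Glass microscope slide 76 x 26 x 1.6 mm lying loose on the rails in the tray, long side along the tray's x (front row, -y half). Origin: centre of its underside.
- slide_c: Glass microscope slide 76 x 26 x 1.6 mm lying loose on the rails in the tray, long side along the tray's x (back row, +y half). Origin: centre of its underside.
- slide_d: Glass microscope slide 76 x 26 x 1.6 mm lying loose on the rails in the tray, long side along the tray's x (back row, -y half). Origin: centre of its underside.
- wash_bottle: White bottle with yellow cap, 60 mm diameter, 165 mm tall, standing behind the tray's hinge side, on the robot's side. Origin: centre of its base.
- amber_bottle: Amber bottle with paper label, 68 mm diameter, 150 mm tall, standing behind the tray's hinge side, far from the robot. Origin: centre of its base.
- stain_jar: Open glass jar, 56 mm diameter, 90 mm tall, beyond the tray's far end. Origin: centre of its base.
- slide_box: Closed blue slide box, 95 x 85 x 32 mm, at the tray's near end. Origin: centre of its underside.
- blade_box: Small grey blade dispenser, 60 x 28 x 16 mm, at the near end of the tray, by its front. Origin: centre of its underside.
- cassette: White tissue cassette with a wax block on it, 40 x 28 x 15 mm, beyond the far end of the tray, by its front. Origin: centre of its underside.
- forceps: Steel forceps, 135 mm long, 6 mm high, lying off the far front corner of the tray. Origin: near its middle; x towards its tips.

How it is judged:
By the outcome, as a careful person would: the job done as asked, in the order asked, and still so for the second after the job is handed in, with the robot touching nothing.
It also fails if it takes over 45 s, if anything falls off the work surface, if the arm or the gripper's body presses on something with over 40 N, if the wrist force passes 120 N, or if a joint passes its speed limit or range.

ROBOT

A 6-joint arm with a two-finger parallel gripper is mounted at the origin on the work surface. World frame = base frame: x ahead of the robot, y to its left, z up, the work surface at z = 0. Lengths are in m, angles in rad, forces in N, time in s.
With the tool pointing down it reaches from about 0.375 to 0.75 m from the base axis. Payload 9 kg.
Tool frame: the origin (TCP) lies midway between the tips of the shut fingers; the grasp point (between the pads) lies 19 mm behind it; z points along the fingers, y is the line along which they close (so a half turn about z gives the same grasp; the last joint's range is limited). The gripper opens to 85 mm and grips with 20 to 120 N. Pads are 22 mm wide; open, the fingers measure 114 mm over their backs; the gripper's body (76 mm by 85 mm) begins 54 mm behind the grasp point. The pads swing forward as they close: fully open they stand 13 mm farther back than shut.
Start: joints at [1.086, 0.104, 0.097, 1.564, 0, 1.353], TCP at [0.158, 0.579, 0.195] pointing down, gripper open.
Joint ranges: [-2.99, 2.99], [-0.84, 1.86], [-1.1, 1.16], [-1.84, 2.11], [-1.51, 1.56], [-3.14, 3.14]. Speed limits (rad/s): [2.22, 2.22, 2.57, 3.14, 3.14, 3.14].

INTERFACE

Orientations are given as a unit quaternion [w, x, y, z].
In Python, from plant import env gives the robot as it stands. The module is installed in compiled form; this text tells all that it offers.
- The arm moves only by the tool handwheel, called after "Request:" in YAML: its name, and indented under it one key for each argument. Schema: {"type":"object","properties":{"moves":{"type":"object","properties":{"rx":{"type":"array","items":{"type":"number"},"minItems":1,"maxItems":12},"ry":{"type":"array","items":{"type":"number"},"minItems":1,"maxItems":12},"rz":{"type":"array","items":{"type":"number"},"minItems":1,"maxItems":12},"dx":{"type":"array","items":{"type":"number"},"minItems":1,"maxItems":12},"dy":{"type":"array","items":{"type":"number"},"minItems":1,"maxItems":12},"dz":{"type":"array","items":{"type":"number"},"minItems":1,"maxItems":12},"jaw":{"type":"array","items":{"type":"number"},"minItems":1,"maxItems":12}},"additionalProperties":false,"required":["rx","ry","rz","dx","dy","dz","jaw"]},"only":{"type":"string"},"quiet":{"type":"boolean"},"lines":{"type":"string"}},"required":["moves"],"additionalProperties":false}. moves is an object with one list for each field, all of the same length, 1 to 12, a row being the entries at one place: rx, ry, rz (a rotation vector in rad), dx, dy, dz (the shift in m), jaw (the opening from 0.0 (shut) to 1.0 (fully open)); each row is the pose to reach, as a shift and turn from the pose commanded when the call began, along the tool's axes at that moment; what a row does not reach only later rows make up. A row lasts 1/10 s, in which the tool goes at most 0.05 m and 0.15 rad, less where a joint would pass 70% of its speed; a pose out of reach is approached as far as the arm can. The fingers move at their own pace and stop on an object; the grip force is fixed at half the most. Time passes only in rows, so rows that do not move let the fingers close. The tool returns the time, the measured TCP pose, the force, the opening and the grip force at its end. only (a regular expression) keeps the lines of the reply that match it, lines (a string "A,B") keeps lines A to B, and quiet returns only ok. Input that does not fit is refused with a message, and nothing moves.
- env.state(): the state, without advancing time (a new reading comes with each control period).
- env.get_image(name): name is "scene" or "side" or "wrist"; returns a dict with "img" (420x560x3 uint8, blue, green, red), "camera_matrix" (3x3 intrinsics, pixels), "distortion" ([k1, k2, p1, p2, k3] as OpenCV has them; the pictures are not rectified), "xyz" and "orientation" of the camera in the world; the wrist camera has in their place "tool_from_camera" (4x4, takes a point from camera to tool coordinates, whose origin is the TCP and whose axes are the flange's). Camera axes: x right, y up, looking along -z (the intrinsics and any distortion apply to the point x, -y, -z); pixel columns grow to the right and rows downward; lengths in m; the calibration is good to about 2 mm. A picture is of the moment at which its call begins: read the wrist's pose just before it. There is no depth.
- env.finish_job(): hands the job in; it is judged then, once.
The state is a dict: "time_s": time; "q": joint angles; "qvel": joint speeds; "joint_efforts": joint torques, N m; "tool_pos": TCP position; "orientation": TCP orientation; "force": force on the tool from outside, world axes, zero at the start; "ft_torque": the same for the moment, N m; "opening": opening from 0.0 (shut) to 1.0 (fully open); "grasp_force": force on a finger pad.
Only numpy, scipy, OpenCV 4.12 (cv2) and the standard library are available. Lean on these libraries where they do the work, as an engineer would, in place of code of your own. Each camera call takes 0.05 s, during which the arm holds its last target. There are 200 camera calls.

## Working session

There is one attempt and no reset: what is moved stays moved. The work goes in short steps, Python scripts to look and compute and a tool call to move; the robot and the scene stay as the last step left them, time stands still between calls to the robot, and variables do not carry over. Pictures are saved under pics/ and viewed, at most 10 in all, crops included, and the job is handed in when it is done.

```bash
mkdir -p pics; cat > h.py <<'E'
import numpy as np,cv2
from scipy.spatial.transform import Rotation as R
from plant import env
def rot(q): return R.from_quat([q[1],q[2],q[3],q[0]]).as_matrix()
def ray(im,uv):
    p=cv2.undistortPoints(np.array([[uv]],float),np.array(im["camera_matrix"]),np.array(im["distortion"]))[0,0]
    d=rot(im["orientation"])@np.array([p[0],-p[1],-1.]); return np.array(im["xyz"]),d/np.linalg.norm(d)
def plane(im,uv,z):
    o,d=ray(im,uv); return o+d*(z-o[2])/d[2]
def tri(a,ua,b,ub):
    o,d=ray(a,ua);p,e=ray(b,ub)
    s=np.linalg.lstsq(np.c_[d,-e],p-o,rcond=None)[0]
    x,y=o+s[0]*d,p+s[1]*e; return (x+y)/2,np.linalg.norm(x-y)
E
python3 - <<'E'
from h import *
import pickle
d={}
for n in("scene","side","wrist"):
    d[n]=env.get_image(n); cv2.imwrite(f"pics/{n}0.png",d[n]["img"])
pickle.dump(d,open("im0.pkl","wb"))
for n in("scene","side"): print(n,d[n]["xyz"],d[n]["orientation"])
s=env.state();print({k:np.round(v,3) for k,v in s.items()}); print(d["wrist"]["tool_from_camera"])
E
```

```text
scene [0.91917727 0.37458822 0.65198575] [0.32397727 0.12028382 0.32351462 0.88085687]
side [ 0.07566939 -0.59321532  0.92031198] [ 0.87201718  0.32822704 -0.13134192 -0.3385297 ]
{'time_s': np.float64(0.15), 'q': array([ 1.086,  0.105,  0.097,  1.564, -0.   ,  1.353]), 'qvel': array([ 0.   , -0.003,  0.002,  0.   ,  0.001, -0.   ]), 'joint_efforts': array([ 4.0000e-03, -5.5736e+01,  5.0401e+01,  1.3000e-02, -0.0000e+00,
       -0.0000e+00]), 'tool_pos': array([0.158, 0.579, 0.194]), 'orientation': array([-0.   ,  0.133,  0.991, -0.   ]), 'force': array([0.204, 0.115, 0.164]), 'ft_torque': array([-0.004, -0.003, -0.005]), 'grasp_force': np.float64(0.0), 'opening': np.float64(1.0)}
[[ 4.06692352e-04  9.59751765e-01  2.80849398e-01  7.08355813e-02]
 [ 9.99999647e-01 -5.96783241e-04  5.91318912e-04  1.03656375e-03]
 [ 7.35125583e-04  2.80849058e-01 -9.59751669e-01 -1.78938431e-01]
 [ 0.00000000e+00  0.00000000e+00  0.00000000e+00  1.00000000e+00]]
```

View pics/scene0.png

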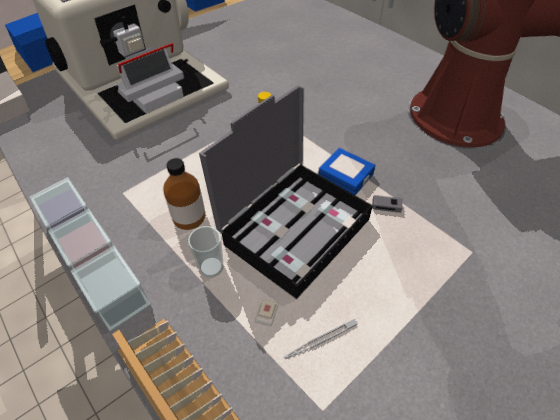

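View pics/side0.png

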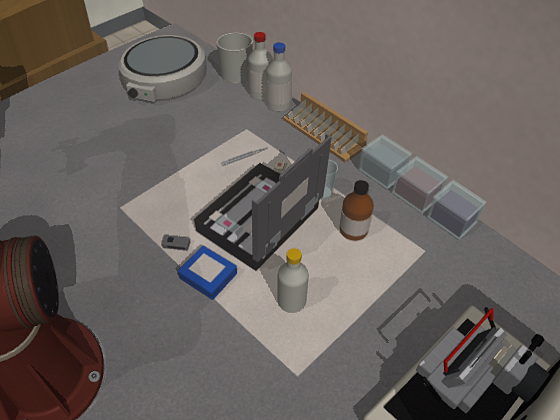

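The scene view shows the tray's rim corners at about (372,213), (297,292), (222,232). The lid's top corners are at (204,155) and (303,92). In the side view the rim corners are about (195,225), (262,164), (256,268), and the lid's top edge runs (253,195) to (328,138). I'll enlarge both views to get exact corners.

```bash
python3 - <<'E'
import pickle,cv2,numpy as np
d=pickle.load(open("im0.pkl","rb"))
a=cv2.resize(d["scene"]["img"][80:300,190:390],None,fx=2.0*1,fy=2.0,interpolation=cv2.INTER_CUBIC)
b=cv2.resize(d["side"]["img"][125:325,160:360],None,fx=2.0,fy=2.0,interpolation=cv2.INTER_CUBIC)
b=cv2.copyMakeBorder(b,0,40,0,0,cv2.BORDER_CONSTANT)
c=np.hstack([a,b]);c=cv2.convertScaleAbs(c,alpha=1.6,beta=20)
for x in range(0,800,40):
    cv2.line(c,(x,0),(x,6),(0,255,255),1)
for y in range(0,440,40): cv2.line(c,(0,y),(6,y),(0,255,255),1);cv2.line(c,(400,y),(406,y),(0,255,255),1)
cv2.imwrite("pics/crop.png",c)
E
```

```text
(no output)
```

View pics/crop.png

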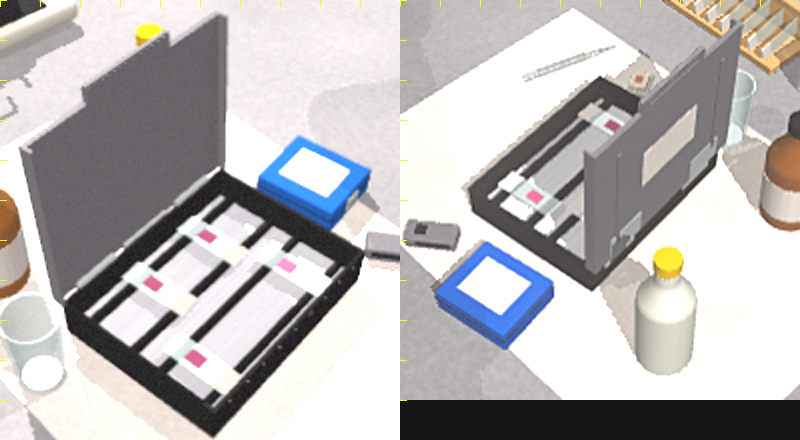

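```bash
python3 - <<'E'
from h import *
import pickle
d=pickle.load(open("im0.pkl","rb"));a,b=d["scene"],d["side"]
P={"fn":((370,209),(196,221.5)),"ff":((296.5,284),(260,165)),"lidfar":((203.5,155),(329,137.5)),"lidnear":((301,89),(254,201)),"lipn":((275,98),(280,175)),"lipf":((231.5,126),(310,149))}
for k,(u,v) in P.items(): print(k,tri(a,u,b,v),plane(a,u,.046)[:2])
print("bf",plane(a,(223.5,231.5),.046),"base ff",plane(a,(296.5,297.5),0),"base bn side",plane(b,(256.5,270),0))
def blob(im,lo,hi,z,n):
    m=cv2.inRange(cv2.cvtColor(im["img"],cv2.COLOR_BGR2HSV),lo,hi);k,_,s,c=cv2.connectedComponentsWithStats(m)
    i=1+s[1:,4].argmax();print(n,c[i],s[i],plane(im,c[i],z))
blob(b,(22,150,100),(34,255,255),.16,"wash");blob(b,(100,150,60),(125,255,255),.02,"box")
blob(b,(5,120,40),(18,255,255),.09,"amber")
print("jar base",plane(a,(211,267),0.0),"cass",plane(a,(266,312),.01),"blade",plane(a,(387,203),.01),"wash base",plane(b,(292,308),0))
E
```

```text
fn (array([0.44576797, 0.08425985, 0.03356849]), np.float64(3.236540809983968e-05)) [0.45527066 0.09010512]
ff (array([0.66999204, 0.11959452, 0.04159934]), np.float64(0.0006509425133933365)) [0.67203474 0.12122332]
lidfar (array([ 0.70528956, -0.06268707,  0.22581646]), np.float64(0.0015918792038127699)) [ 0.61431119 -0.24623754]
lidnear (array([ 0.47388762, -0.09575439,  0.22694251]), np.float64(0.0011067438915870567)) [ 0.28495471 -0.29646266]
lipn (array([ 0.54303919, -0.08814459,  0.24232153]), np.float64(0.0023747265618754465)) [ 0.36151575 -0.30867736]
lipf (array([ 0.64027828, -0.07409709,  0.24060085]), np.float64(0.002882133707779012)) [ 0.50974613 -0.28803399]
bf [ 0.70103237 -0.04741909  0.046     ] base ff [0.67127359 0.12228614 0.        ] base bn side [ 0.47507967 -0.09052071  0.        ]
wash [293.87222222 255.95555556] [287 249  15  16 180] [ 0.47691088 -0.20036404  0.16      ]
box [207.44414894 273.46808511] [ 178  246   59   53 1128] [ 0.38317937 -0.03845758  0.02      ]
amber [42.56044402 40.81643428] [   0    0  108  101 7387] [0.49982673 1.03302473 0.09      ]
jar base [ 0.75001454 -0.02680471  0.        ] cass [0.73239787 0.11345845 0.01      ] blade [0.388341   0.08523092 0.01      ] wash base [ 0.4667094  -0.21179462  0.        ]
```

```bash
cat >> h.py <<'E'
A=np.deg2rad(8.6); U=np.array([-np.sin(A),np.cos(A),0]); W=np.array([np.cos(A),np.sin(A),0]); Z=np.array([0,0,1.])
H=np.array([.587,-.075,.046])
def pose(u,z,phi,w=0):  # phi rad: tool dips phi below horizontal, pointing to the back
    t=-(np.cos(phi)*U+np.sin(phi)*Z); y=np.sin(phi)*U-np.cos(phi)*Z
    return H+u*U+z*Z+w*W, np.c_[np.cross(y,t),y,t]
def row(p,M,s):
    C=rot(s["orientation"]); return np.round(np.r_[R.from_matrix(C.T@M).as_rotvec(),C.T@(p-np.array(s["tool_pos"]))],3)
def support(th,phi,g,o):
    e=np.array([np.cos(th),np.sin(th)]);y=np.array([np.sin(phi),-np.cos(phi)]);t=-np.array([np.cos(phi),np.sin(phi)])
    return .201*e-g/2*y+o*t
E
python3 - <<'E'
from h import *
import pickle
d=pickle.load(open("im0.pkl","rb"));a=d["scene"]
print("forceps",plane(a,(356,322),0),plane(a,(286,357),0))
s=env.state()
print(row(np.array([.158,.579,.33]),rot(s["orientation"]),s))
print(row(*pose(-.005,.30,np.pi/2),s))
E
```

```text
forceps [0.62592791 0.22263505 0.        ] [ 7.55089603e-01  1.91622280e-01 -1.11022302e-16]
[ 0.     0.     0.     0.     0.    -0.136]
[-0.001 -0.    -0.417 -0.588 -0.522 -0.151]
```

Request:
handwheel:
  moves: {"rx":[0,0,0,0,0,0,0,0,0,0,0,0],"ry":[0,0,0,0,0,0,0,0,0,0,0,0],"rz":[0,0,0,-0.1,-0.2,-0.3,-0.417,-0.417,-0.417,-0.417,-0.417,-0.417],"dx":[0,0,0,-0.03,-0.06,-0.09,-0.12,-0.15,-0.18,-0.21,-0.24,-0.27],"dy":[0,0,0,-0.04,-0.08,-0.12,-0.15,-0.18,-0.21,-0.24,-0.26,-0.28],"dz":[-0.05,-0.1,-0.15,-0.15,-0.15,-0.15,-0.15,-0.15,-0.15,-0.15,-0.15,-0.15],"jaw":[1,1,1,1,1,1,1,1,1,1,1,1]}

```text
time_s: 1.35
tool_pos: [0.3454, 0.2361, 0.3448]
orientation: [0.0, -0.075, 0.997, 0.0]
force: [-0.2, 0.5, -1.0]
opening: 1.001
grasp_force: 0.0
```

```bash
python3 - <<'E'
from h import *
s=env.state();print(np.round(s["q"],3),row(*pose(-.005,.30,np.pi/2),s))
E
```

```text
[ 0.284 -0.344 -0.037  1.877  0.     0.135] [ 0.     0.001 -0.    -0.192 -0.349 -0.001]
```

Request:
handwheel:
  moves: {"rx":[0,0,0,0,0,0,0,0,0,0],"ry":[0,0,0,0,0,0,0,0,0,0],"rz":[0,0,0,0,0,0,0,0,0,0],"dx":[-0.025,-0.05,-0.075,-0.1,-0.125,-0.15,-0.17,-0.192,-0.192,-0.192],"dy":[-0.043,-0.087,-0.13,-0.175,-0.22,-0.263,-0.306,-0.349,-0.349,-0.349],"dz":[0,0,0,0,0,0,0,0,0,0],"jaw":[1,1,1,1,1,1,1,1,1,1]}

```text
time_s: 2.35
tool_pos: [0.5869, -0.0797, 0.3432]
orientation: [-0.001, -0.074, 0.997, 0.001]
force: [0.5, 0.4, 0.4]
opening: 1.006
grasp_force: 0.0
```

```bash
python3 - <<'E'
from h import *
import pickle
s=env.state();print(np.round(s["q"],3),s["tool_pos"])
d={}
for n in("scene","side","wrist"): d[n]=env.get_image(n)
pickle.dump((d,s),open("im1.pkl","wb"))
cv2.imwrite("pics/three.png",cv2.resize(np.hstack([d["scene"]["img"][:,100:420],d["side"]["img"][:,160:420],d["wrist"]["img"][:,:]])[:,:],(800,295)))
E
```

```text
[-0.356  0.185  0.462  1.85   0.    -0.504] [ 0.58691506 -0.07969175  0.34324008]
```

View pics/three.png

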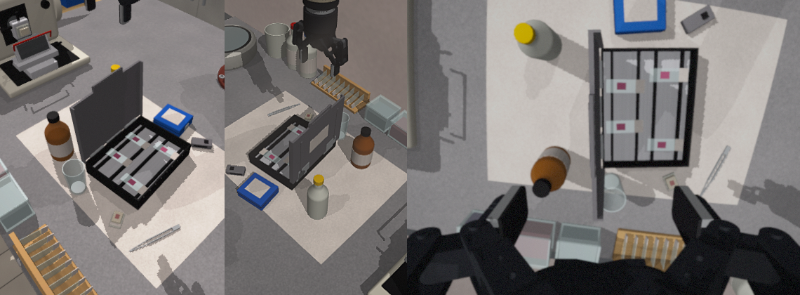

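```bash
python3 - <<'E'
import pickle,cv2
d,s=pickle.load(open("im1.pkl","rb"))
c=cv2.resize(d["wrist"]["img"][30:330,180:480],None,fx=2,fy=2,interpolation=cv2.INTER_CUBIC);c=cv2.convertScaleAbs(c,alpha=1.5,beta=15)
for i in range(0,600,50): cv2.line(c,(i,0),(i,8),(0,255,255),1);cv2.line(c,(0,i),(8,i),(0,255,255),1)
cv2.imwrite("pics/w1.png",c)
E
```

```text
(no output)
```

View pics/w1.png

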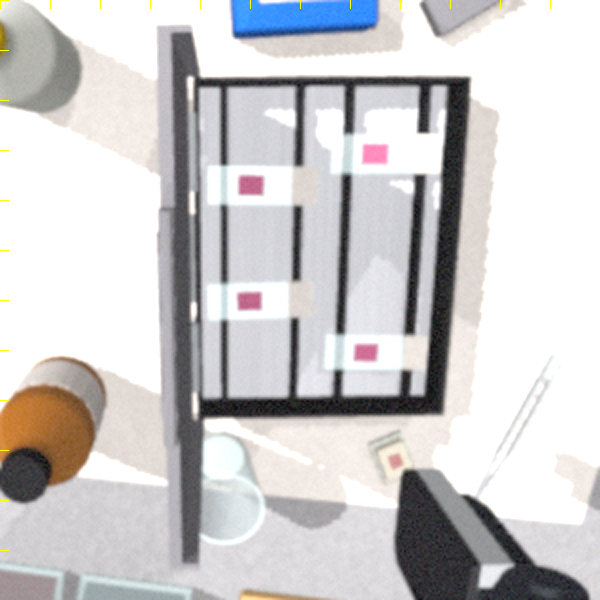

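```bash
python3 - <<'E'
from h import *
import pickle
d,s=pickle.load(open("im1.pkl","rb"));im=d["wrist"]
T=np.eye(4);T[:3,:3]=rot(s["orientation"]);T[:3,3]=s["tool_pos"];T=T@np.array(im["tool_from_camera"])
q=R.from_matrix(T[:3,:3]).as_quat();im["xyz"]=T[:3,3];im["orientation"]=[q[3],*q[:3]]
for n,u,z in[("fn",(470,78),.046),("ff",(444,414),.046),("bn",(196,78),.046),("bf",(200,414),.046),("lidn",(172,28),.231),("lidf",(183,563),.231),("lipn",(172,208),.247),("lipf",(177,443),.247)]:
    p=plane(im,(180+u[0]/2,30+u[1]/2),z);r=p-H;print(n,p.round(4),"u %.4f w %.4f"%(r@U,r@W))
E
```

```text
fn [0.4456 0.0831 0.046 ] u 0.1775 w -0.1162
ff [0.6729 0.1218 0.046 ] u 0.1817 w 0.1144
bn [ 0.4737 -0.0911  0.046 ] u 0.0010 w -0.1144
bf [ 0.6987 -0.0538  0.046 ] u 0.0043 w 0.1137
lidn [ 0.4739 -0.1024  0.231 ] u -0.0102 w -0.1159
lidf [ 0.7041 -0.0641  0.231 ] u -0.0068 w 0.1174
lipn [ 0.5405 -0.0924  0.247 ] u -0.0103 w -0.0486
lipf [ 0.6366 -0.0765  0.247 ] u -0.0089 w 0.0489
```

```bash
sed -i 's/A=np.deg2rad(8.6)/A=np.deg2rad(9.5)/; s/H=np.array(.*/H=np.array([.5875,-.078,.046])/' h.py
python3 - <<'E'
from h import *
s=env.state();print(row(*pose(-.009,.181,np.pi/2),s))
E
```

```text
[-0.     0.001 -0.014 -0.001 -0.009  0.119]
```

Request:
handwheel:
  moves: {"rx":[0,0,0,0,0,0,0,0,0,0],"ry":[0,0,0,0,0,0,0,0,0,0],"rz":[-0.014,-0.014,-0.014,-0.014,-0.014,-0.014,-0.014,-0.014,-0.014,-0.014],"dx":[0,0,0,0,0,0,0,0,0,0],"dy":[-0.009,-0.009,-0.009,-0.009,-0.009,-0.009,-0.009,-0.009,-0.009,-0.009],"dz":[0.03,0.06,0.09,0.119,0.119,0.119,0.119,0.119,0.119,0.119],"jaw":[1,1,1,1,0.8,0.6,0.45,0.3,0.3,0.3]}

```text
time_s: 3.5
tool_pos: [0.5885, -0.0879, 0.2263]
orientation: [0.0, -0.082, 0.997, -0.0]
force: [0.5, -1.0, 0.1]
opening: 0.3
grasp_force: 0.0
```

```bash
python3 - <<'E'
from h import *
s=env.state();p=np.array(s["tool_pos"])-H;print(p@U,p[2],p@W,s["opening"],s["force"])
a=env.get_image("scene")["img"];b=env.get_image("side")["img"]
c=np.hstack([a[60:260,190:390],b[100:300,200:400]]);c=cv2.resize(c,None,fx=2,fy=2,interpolation=cv2.INTER_CUBIC);cv2.imwrite("pics/ins.png",cv2.convertScaleAbs(c,alpha=1.6,beta=20))
E
```

```text
-0.009890929293771913 0.18034872704439697 -0.0006080689486618679 0.30047810304524575 [ 0.49440602 -0.99572739  0.11216876]
```

View pics/ins.png

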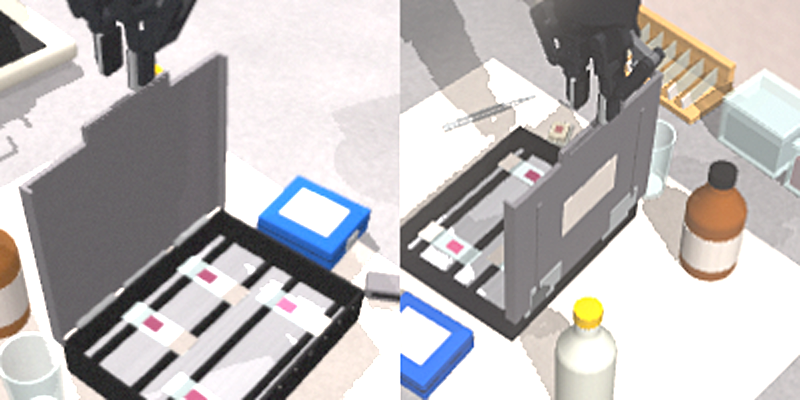

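```bash
cat > plan.py <<'E'
from h import *
import sys
a,b,n=map(float,sys.argv[1:4]); s=env.state()
print(np.round(s["force"],2),np.round(s["ft_torque"],2),s["opening"],np.round(s["q"],2))
for th in np.linspace(a,b,int(n)+1)[1:]:
    phi=np.deg2rad(25)+np.deg2rad(65)*max(0,min(1,th/1.57)); o=.016+.004*max(0,min(1,th/1.57))
    u,z=support(th,phi,.0255,o); r=row(*pose(u,z,phi,-.001),s)
    print("%.2f:"%th," ".join("%g"%x for x in r))
E
python3 plan.py 1.6 1.0 12
```

```text
[ 0.41 -0.12 -0.32] [ 0.04  0.03 -0.  ] 0.29740300699292666 [-0.37  0.1   0.15  1.62  0.   -0.53]
1.55: 0.014 0 -0.002 0 0.001 -0.001
1.50: 0.051 0 -0.002 0 0.01 -0.001
1.45: 0.087 0 -0.002 0 0.02 -0.001
1.40: 0.123 0 -0.002 0 0.029 -0
1.35: 0.159 0 -0.002 0 0.038 0.001
1.30: 0.195 0 -0.002 0 0.047 0.003
1.25: 0.231 0 -0.002 0 0.056 0.005
1.20: 0.267 0 -0.002 0 0.065 0.008
1.15: 0.303 -0 -0.002 0 0.074 0.011
1.10: 0.34 -0 -0.002 0 0.083 0.014
1.05: 0.376 -0 -0.002 0 0.091 0.018
1.00: 0.412 -0 -0.002 0 0.099 0.023
```

Request:
handwheel:
  moves: {"rx":[0.014,0.051,0.087,0.123,0.159,0.195,0.231,0.267,0.303,0.34,0.376,0.412],"ry":[0,0,0,0,0,0,0,0,0,0,0,0],"rz":[0,0,0,0,0,0,0,0,0,0,0,0],"dx":[0,0,0,0,0,0,0,0,0,0,0,0],"dy":[0.001,0.01,0.02,0.029,0.038,0.047,0.056,0.065,0.074,0.083,0.091,0.099],"dz":[-0.001,-0.001,-0.001,0,0.001,0.003,0.005,0.008,0.011,0.014,0.018,0.023],"jaw":[0.3,0.3,0.3,0.3,0.3,0.3,0.3,0.3,0.3,0.3,0.3,0.3]}

```text
time_s: 4.8
tool_pos: [0.5721, 0.0105, 0.203]
orientation: [0.017, -0.08, 0.975, -0.205]
force: [-0.7, -0.3, -0.3]
opening: 0.299
grasp_force: 0.0
```

```bash
python3 plan.py 1.0 0.4 12
python3 - <<'E'
from h import *
a=env.get_image("scene")["img"];b=env.get_image("side")["img"]
c=np.hstack([a[60:300,190:390],b[100:340,180:380]]);c=cv2.resize(c,None,fx=2,fy=2,interpolation=cv2.INTER_CUBIC);cv2.imwrite("pics/t1.png",cv2.convertScaleAbs(c,alpha=1.6,beta=20))
E
```

```text
[-0.72 -0.27 -0.31] [0.38 0.11 0.03] 0.2993104171555736 [ 0.03 -0.02 -0.07  1.46 -0.41 -0.15]
0.95: 0.034 0 -0.002 0 0.009 0.001
0.90: 0.07 0 -0.002 0 0.018 0.003
0.85: 0.106 0 -0.002 0 0.027 0.005
0.80: 0.142 0 -0.002 0 0.036 0.008
0.75: 0.179 0 -0.002 0 0.045 0.011
0.70: 0.215 0 -0.002 0 0.053 0.014
0.65: 0.251 0 -0.002 0 0.062 0.018
0.60: 0.287 0 -0.002 0.001 0.07 0.022
0.55: 0.323 0 -0.002 0.001 0.078 0.027
0.50: 0.359 0 -0.002 0.001 0.086 0.032
0.45: 0.395 0 -0.002 0.001 0.093 0.038
0.40: 0.431 0 -0.002 0.001 0.1 0.044
```

View pics/t1.png

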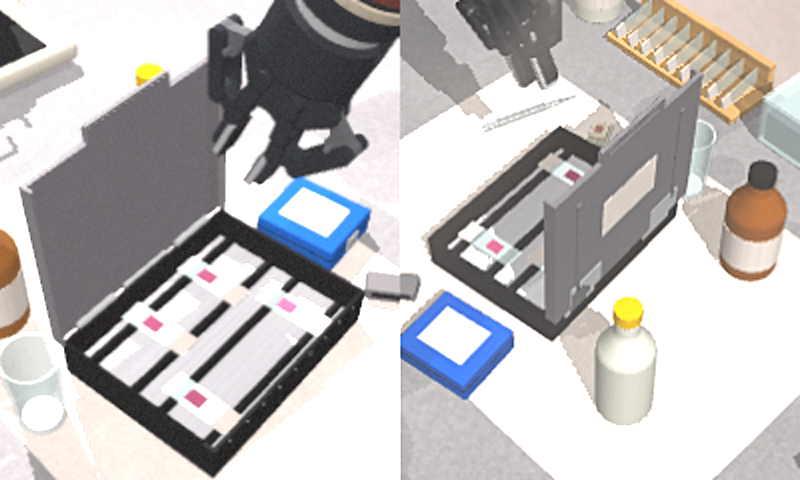

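The lid is still upright at its starting place. The fingers passed clear of it, so the tips must stand higher than I assumed. I'll triangulate the fingertips to find their true offset from the TCP.

```bash
python3 - <<'E'
from h import *
import pickle
s=env.state();a,b=env.get_image("scene"),env.get_image("side");pickle.dump((a,b,s),open("im2.pkl","wb"))
C=rot(s["orientation"]);p=np.array(s["tool_pos"])
f=lambda q:(C.T@(q-p)).round(4)
for n,u,v in[("front",(252,182),(523,86)),("back",(215,152),(547,88))]:
    x,e=tri(a,(190+u[0]/2,60+u[1]/2),b,(180+(v[0]-400)/2,100+v[1]/2));print(n,x.round(4),e.round(4),"tool",f(x))
def proj(im,x):
    c=rot(im["orientation"]).T@(x-np.array(im["xyz"]));c=c*[1,-1,-1]
    return cv2.projectPoints(c[None],np.zeros(3),np.zeros(3),np.array(im["camera_matrix"]),np.array(im["distortion"]))[0].ravel()
ca,cb=a["img"][70:220,270:420],b["img"][70:220,180:330]
ca,cb=[cv2.resize(c,None,fx=2.66,fy=2.66,interpolation=cv2.INTER_CUBIC) for c in(ca,cb)]
for im,c,o in((a,ca,(270,70)),(b,cb,(180,70))):
    for y in(-.0128,0,.0128):
        q=(proj(im,p+C@[0,y,0])-o)*2.66;cv2.drawMarker(c,tuple(int(i) for i in q),(0,255,0),cv2.MARKER_CROSS,9,1)
cv2.imwrite("pics/tip.png",cv2.convertScaleAbs(np.hstack([ca,cb]),alpha=1.8,beta=25))
E
```

```text
front [0.5639 0.0436 0.2244] 0.0082 tool [ 0.002   0.0208 -0.0341]
back [0.5718 0.0116 0.2379] 0.0115 tool [-0.0004 -0.0147 -0.0333]
```

View pics/tip.png

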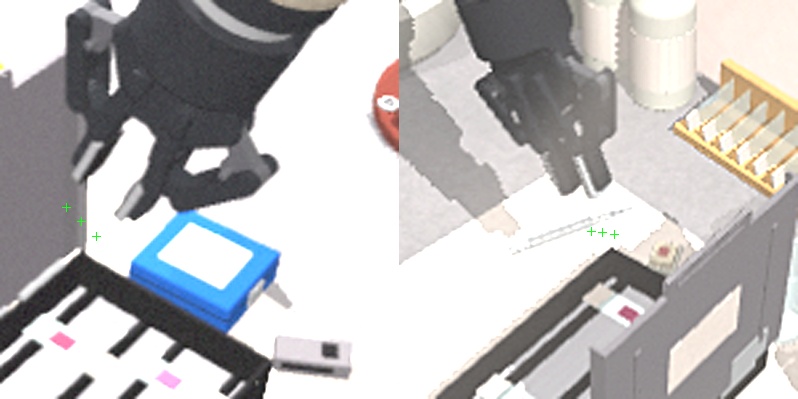

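The projected TCP marks (green) fall about 30 mm beyond the visible fingertips in both views. I'll check this numerically by differencing against the first, robot-free images along each finger's line.

```bash
cat >> h.py <<'E'
def proj(im,x):
    c=rot(im["orientation"]).T@(x-np.array(im["xyz"]));c=c*[1,-1,-1]
    return cv2.projectPoints(c[None],np.zeros(3),np.zeros(3),np.array(im["camera_matrix"]),np.array(im["distortion"]))[0].ravel()
E
python3 - <<'E'
from h import *
import pickle
a,b,s=pickle.load(open("im2.pkl","rb"));d=pickle.load(open("im0.pkl","rb"))
C=rot(s["orientation"]);p=np.array(s["tool_pos"])
for n,im in(("scene",a),("side",b)):
    df=np.abs(im["img"].astype(int)-d[n]["img"]).max(2)
    for y in(-.02,-.014,.014,.02):
        print(n,y,[int(df[tuple(int(round(i)) for i in proj(im,p+C@[0,y,-k/1000])[::-1])]) for k in range(0,64,4)])
E
```

```text
scene -0.02 [6, 5, 6, 7, 7, 4, 11, 44, 40, 34, 28, 32, 33, 20, 50, 41]
scene -0.014 [2, 5, 2, 5, 5, 6, 8, 14, 35, 36, 100, 126, 125, 128, 123, 123]
scene 0.014 [13, 13, 12, 14, 16, 12, 6, 151, 152, 144, 152, 112, 58, 70, 63, 63]
scene 0.02 [11, 12, 13, 14, 12, 13, 6, 34, 43, 171, 194, 187, 97, 108, 116, 109]
side -0.02 [8, 7, 6, 8, 9, 4, 6, 6, 6, 10, 50, 124, 116, 119, 119, 54]
side -0.014 [7, 7, 7, 7, 4, 4, 6, 8, 9, 19, 114, 125, 120, 118, 125, 109]
side 0.014 [7, 4, 4, 4, 6, 8, 7, 7, 7, 10, 122, 116, 113, 110, 110, 115]
side 0.02 [7, 4, 4, 4, 7, 5, 7, 8, 10, 98, 111, 107, 107, 103, 109, 68]
```

```bash
python3 - <<'E'
from h import *
import pickle
s=env.state()
for u,z,ph in((.05,.24,80),(-.009,.24,90),(-.009,.15,90)): print(row(*pose(u,z,np.deg2rad(ph),-.001),s))
d,s1=pickle.load(open("im1.pkl","rb"));im=d["wrist"];T=np.linalg.inv(np.array(im["tool_from_camera"]))
for x in(-.011,.011):
  for k in(0,.013,.03,.04):
    c=(T@[x,.0425,-k,1])[:3]*[1,-1,-1];uv=cv2.projectPoints(c[None],np.zeros(3),np.zeros(3),np.array(im["camera_matrix"]),np.array(im["distortion"]))[0].ravel()
    print(x,k,(uv-[180,30])*2)
E
```

```text
[-0.237 -0.    -0.001  0.    -0.07  -0.06 ]
[-0.412 -0.    -0.001  0.    -0.124 -0.037]
[-0.412 -0.    -0.001  0.    -0.088  0.046]
-0.011 0 [340.24017218 453.40142077]
-0.011 0.013 [350.40952298 474.30663226]
-0.011 0.03 [365.91748321 506.25186864]
-0.011 0.04 [376.47535916 528.04660195]
0.011 0 [345.41664124 377.85479538]
0.011 0.013 [356.38753708 394.26801685]
0.011 0.03 [373.25230496 419.54512918]
0.011 0.04 [384.83082706 436.9321032 ]
```

```bash
sed -i 's/o=.016+.004/o=.044+.013/' plan.py
```

Request:
handwheel:
  moves: {"rx":[-0.12,-0.237,-0.32,-0.412,-0.412,-0.412,-0.412,-0.412,-0.412,-0.412,-0.412,-0.412],"ry":[0,0,0,0,0,0,0,0,0,0,0,0],"rz":[0,0,0,0,0,0,0,0,0,0,0,0],"dx":[0,0,0,0,0,0,0,0,0,0,0,0],"dy":[-0.035,-0.07,-0.1,-0.124,-0.124,-0.11,-0.098,-0.086,-0.086,-0.086,-0.086,-0.086],"dz":[-0.03,-0.06,-0.05,-0.037,-0.037,0,0.025,0.053,0.053,0.053,0.053,0.053],"jaw":[0.6,1,1,1,1,1,1,1,0.8,0.6,0.3,0.3]}

```text
time_s: 6.2
tool_pos: [0.5894, -0.0891, 0.1908]
orientation: [0.001, -0.082, 0.997, -0.001]
force: [0.3, 0.3, 0.7]
opening: 0.331
grasp_force: 0.0
```

```bash
python3 plan.py 1.6 1.0 12
python3 - <<'E'
from h import *
import pickle
s=env.state();p=np.array(s["tool_pos"])-H;print(p@U,p[2],p@W)
a,b=env.get_image("scene"),env.get_image("side")
c=np.hstack([a["img"][60:260,190:390],b["img"][100:300,200:400]]);c=cv2.resize(c,None,fx=2,fy=2,interpolation=cv2.INTER_CUBIC);cv2.imwrite("pics/ins2.png",cv2.convertScaleAbs(c,alpha=1.6,beta=20))
E
```

```text
[0.3  0.28 0.68] [-0.   -0.06  0.02] 0.3313144270057674 [-0.37  0.09  0.07  1.55  0.   -0.53]
1.55: 0.013 0.003 -0.002 0.001 0.002 0
1.50: 0.049 0.003 -0.002 0.001 0.01 -0
1.45: 0.085 0.003 -0.002 0.001 0.018 -0
1.40: 0.121 0.003 -0.002 0.001 0.026 0
1.35: 0.157 0.003 -0.002 0.001 0.034 0.001
1.30: 0.194 0.003 -0.002 0.001 0.042 0.002
1.25: 0.23 0.002 -0.002 0.001 0.05 0.004
1.20: 0.266 0.002 -0.002 0.001 0.058 0.006
1.15: 0.302 0.002 -0.002 0.001 0.065 0.008
1.10: 0.338 0.002 -0.002 0.001 0.073 0.011
1.05: 0.374 0.002 -0.002 0.001 0.08 0.015
1.00: 0.41 0.002 -0.002 0.001 0.087 0.018
-0.011235915318359713 0.14476208987959582 6.381562876788578e-06
```

View pics/ins2.png

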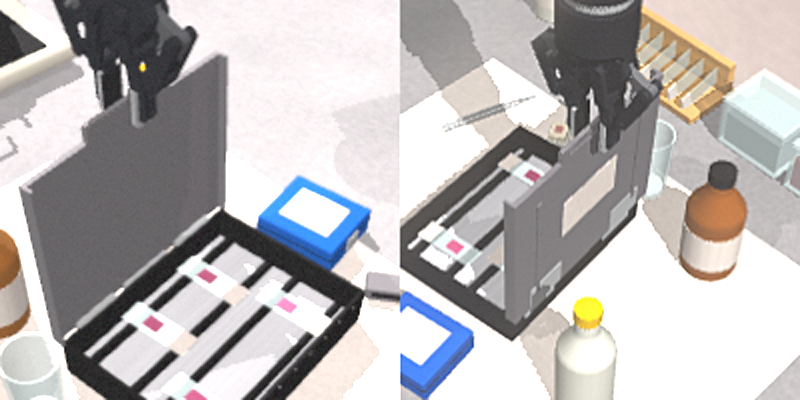

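The fingers now straddle the lid. The front finger reaches about 28 mm below the lip in the scene view (tip at crop (140,122)), and the back finger shows behind it in the side view (tip at (605,150)). Next I tip the lid.

Request:
handwheel:
  moves: {"rx":[0.013,0.049,0.085,0.121,0.157,0.194,0.23,0.266,0.302,0.338,0.374],"ry":[0,0,0,0,0,0,0,0,0,0,0],"rz":[0,0,0,0,0,0,0,0,0,0,0],"dx":[0,0,0,0,0,0,0,0,0,0,0],"dy":[0.002,0.01,0.018,0.026,0.034,0.042,0.05,0.058,0.065,0.073,0.08],"dz":[0,0,0,0,0.001,0.002,0.004,0.006,0.008,0.011,0.015],"jaw":[0.3,0.3,0.3,0.3,0.3,0.3,0.3,0.3,0.3,0.3,0.3]}

```text
time_s: 7.4
tool_pos: [0.5754, -0.0091, 0.1741]
orientation: [0.016, -0.081, 0.979, -0.186]
force: [0.9, -0.5, -0.3]
opening: 0.302
grasp_force: 0.0
```

```bash
cat > look.py <<'E'
from h import *
import pickle
s=env.state();p=np.array(s["tool_pos"])-H;C=rot(s["orientation"])
print("u z w",(p@U).round(4),p[2].round(4),(p@W).round(4),"dip",np.degrees(np.arcsin(-C[2,2])).round(1),s["opening"],np.round(s["force"],2))
d=pickle.load(open("im0.pkl","rb"))
for n in("scene","side"):
    im=env.get_image(n);pickle.dump(im,open(n+"_l.pkl","wb"))
# lid angle: side-view far top corner, compare brightness edge with model angles
im=pickle.load(open("scene_l.pkl","rb"));df=np.abs(im["img"].astype(int)-d["scene"]["img"]).max(2)
for th in np.arange(1.65,-.05,-.1):
    v=[]
    for r in(.17,.178,.184,.19,.198):
        q=H+W*.085+r*(np.cos(th)*U+np.sin(th)*Z);x=proj(im,q);v.append([int(i) for i in im["img"][int(round(x[1])),int(round(x[0]))]])
    print("%.2f"%th,v)
E
python3 look.py; python3 plan.py 1.05 0.5 11
```

```text
u z w 0.07 0.1281 -0.0005 dip 68.5 0.30212013301446144 [ 0.92 -0.48 -0.28]
1.65 [[212, 221, 230], [210, 219, 228], [135, 134, 138], [138, 136, 142], [134, 133, 138]]
1.55 [[209, 218, 227], [212, 220, 229], [209, 218, 226], [210, 219, 228], [172, 176, 187]]
1.45 [[210, 219, 228], [209, 218, 227], [211, 220, 230], [212, 221, 230], [210, 219, 228]]
1.35 [[190, 200, 213], [195, 203, 216], [196, 203, 218], [212, 220, 229], [213, 221, 231]]
1.25 [[193, 201, 214], [191, 200, 213], [194, 202, 216], [193, 202, 216], [195, 204, 217]]
1.15 [[216, 223, 232], [212, 221, 229], [210, 220, 229], [212, 220, 229], [203, 212, 223]]
1.05 [[87, 85, 87], [88, 84, 88], [85, 84, 88], [87, 85, 88], [87, 84, 86]]
0.95 [[13, 12, 13], [8, 8, 10], [13, 12, 11], [8, 9, 12], [11, 11, 13]]
0.85 [[67, 64, 67], [27, 26, 29], [13, 14, 12], [13, 11, 14], [71, 72, 68]]
0.75 [[127, 125, 128], [126, 124, 126], [125, 124, 126], [127, 126, 128], [125, 124, 126]]
0.65 [[127, 124
[... 381 characters left out ...]
126], [124, 122, 124], [16, 17, 16]]
0.15 [[126, 123, 126], [125, 122, 125], [14, 14, 13], [11, 12, 12], [10, 11, 13]]
0.05 [[150, 152, 154], [123, 129, 137], [113, 117, 124], [12, 11, 11], [15, 13, 15]]
[-0.94  1.05 -0.  ] [ 0.49  0.21 -0.03] 0.3013418225924712 [-0.03 -0.03 -0.13  1.4  -0.37 -0.21]
1.00: 0.038 -0.001 0.001 -0 0.005 -0.001
0.95: 0.074 -0.001 0.001 -0 0.013 -0
0.90: 0.11 -0 0.001 -0 0.021 0.002
0.85: 0.146 -0 0.001 -0 0.028 0.004
0.80: 0.182 -0 0.001 -0 0.036 0.006
0.75: 0.218 -0 0.001 -0 0.044 0.009
0.70: 0.254 -0 0.001 -0 0.051 0.012
0.65: 0.291 -0 0.001 -0 0.058 0.016
0.60: 0.327 -0 0.001 -0 0.065 0.02
0.55: 0.363 -0 0.001 -0 0.072 0.024
0.50: 0.399 -0 0.001 -0 0.079 0.029
```

Request:
handwheel:
  moves: {"rx":[0.038,0.074,0.11,0.146,0.182,0.218,0.254,0.291,0.327,0.363,0.399],"ry":[0,0,0,0,0,0,0,0,0,0,0],"rz":[0,0,0,0,0,0,0,0,0,0,0],"dx":[0,0,0,0,0,0,0,0,0,0,0],"dy":[0.005,0.013,0.021,0.028,0.036,0.044,0.051,0.058,0.065,0.072,0.079],"dz":[-0.001,0,0.002,0.004,0.006,0.009,0.012,0.016,0.02,0.024,0.029],"jaw":[0.3,0.3,0.3,0.3,0.3,0.3,0.3,0.3,0.3,0.3,0.3]}

```text
time_s: 8.6
tool_pos: [0.5654, 0.0524, 0.118]
orientation: [0.031, -0.076, 0.923, -0.376]
force: [0.1, -0.1, -1.2]
opening: 0.3
grasp_force: 0.3
```

```bash
python3 - <<'E'
from h import *
import pickle
s=env.state();p=np.array(s["tool_pos"])-H;C=rot(s["orientation"])
print((p@U).round(4),p[2].round(4),(p@W).round(4),s["opening"],np.round(s["force"],2),np.round(s["q"],2))
a,b=env.get_image("scene"),env.get_image("side");pickle.dump((a,b,s),open("im3.pkl","wb"))
c=np.hstack([a["img"][90:310,190:390],b["img"][80:300,160:360]]);c=cv2.resize(c,None,fx=2,fy=2,interpolation=cv2.INTER_CUBIC);cv2.imwrite("pics/mid.png",cv2.convertScaleAbs(c,alpha=1.6,beta=20))
E
python3 plan.py .5 0 10
```

```text
0.1322 0.072 -0.0003 0.29965606857495847 [ 0.07 -0.15 -1.21] [ 0.28  0.19 -0.13  1.37 -0.77  0.16]
[-0.36  0.43 -1.54] [ 0.9   0.26 -0.15] 0.3001791886273361 [ 0.28  0.19 -0.13  1.37 -0.77  0.16]
0.45: 0.037 -0.003 0.002 -0 0.008 0.001
0.40: 0.073 -0.003 0.002 -0.001 0.015 0.004
0.35: 0.109 -0.003 0.002 -0.001 0.023 0.007
0.30: 0.145 -0.003 0.002 -0.001 0.03 0.01
0.25: 0.181 -0.003 0.002 -0.001 0.037 0.014
0.20: 0.217 -0.003 0.002 -0.001 0.044 0.018
0.15: 0.253 -0.002 0.002 -0.001 0.051 0.023
0.10: 0.29 -0.002 0.002 -0.001 0.058 0.028
0.05: 0.326 -0.002 0.002 -0.001 0.064 0.033
0.00: 0.362 -0.002 0.002 -0.001 0.07 0.039
```

View pics/mid.png

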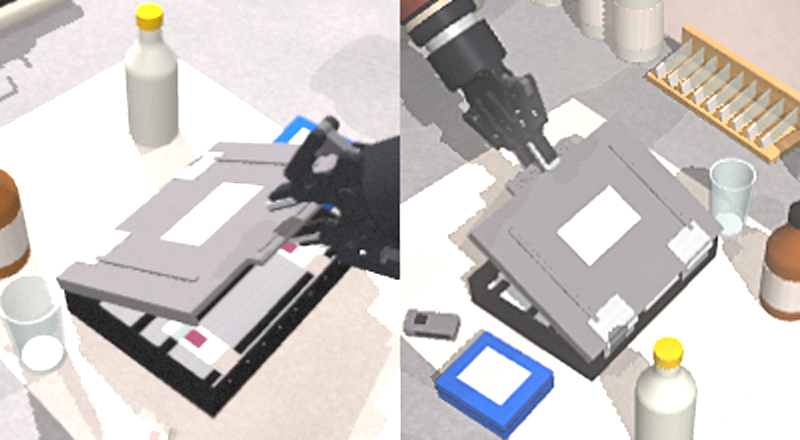

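The lid rests on the lower finger at about 0.5 rad. The upper finger's tip is at scene crop (272,203) and side crop (553,163), clear above the lid. Nothing else has moved. I'll triangulate that tip to learn how far the finger reaches past the lip.

```bash
python3 - <<'E'
from h import *
import pickle
a,b,s=pickle.load(open("im3.pkl","rb"));C=rot(s["orientation"]);p=np.array(s["tool_pos"])
f=lambda n,x:print(n,"tool",(C.T@(x-p)).round(4),"u %.4f z %.4f w %.4f"%((x-H)@U,(x-H)[2],(x-H)@W))
x,e=tri(a,(326,191.5),b,(236.5,161.5));print(e);f("tip",x)
for w in(-.011,0,.011):
  for im,uv in((a,(326,191.5)),(b,(236.5,161.5))):
    o,d=ray(im,uv);k=(w-(o-H)@W)/(d@W);f("w%g"%w,o+k*d)
L=.201*np.array([np.cos(.5),np.sin(.5)]);print("lip",L, "lid corner check",proj(a,H+.120*W+.185*(np.cos(.5)*U+np.sin(.5)*Z)))
E
```

```text
0.0031491828316211065
tip tool [-0.0015 -0.0129 -0.0384] u 0.1498 z 0.1084 w 0.0011
w-0.011 tool [ 0.0107 -0.008  -0.0201] u 0.1406 z 0.0919 w -0.0110
w-0.011 tool [ 0.0107 -0.0301 -0.0421] u 0.1401 z 0.1231 w -0.0110
w0 tool [-0.0003 -0.0128 -0.0346] u 0.1473 z 0.1056 w -0.0000
w0 tool [-0.0003 -0.0125 -0.0394] u 0.1508 z 0.1088 w -0.0000
w0.011 tool [-0.0113 -0.0176 -0.0491] u 0.1540 z 0.1193 w 0.0110
w0.011 tool [-0.0113  0.0052 -0.0367] u 0.1616 z 0.0946 w 0.0110
lip [0.17639409 0.09636453] lid corner check [286.17027966 248.30927611]
```

Request:
handwheel:
  moves: {"rx":[0.037,0.073,0.109,0.145,0.181,0.217,0.253,0.271,0.29,0.29],"ry":[0,0,0,0,0,0,0,0,0,0],"rz":[0,0,0,0,0,0,0,0,0,0],"dx":[0,0,0,0,0,0,0,0,0,0],"dy":[0.008,0.015,0.023,0.03,0.037,0.044,0.051,0.054,0.058,0.058],"dz":[0.001,0.004,0.007,0.01,0.014,0.018,0.023,0.025,0.028,0.028],"jaw":[0.3,0.3,0.3,0.3,0.3,0.3,0.3,0.3,0.3,0.3]}

```text
time_s: 9.7
tool_pos: [0.5612, 0.0738, 0.0564]
orientation: [0.041, -0.071, 0.859, -0.505]
force: [-0.4, 0.1, -1.7]
opening: 0.301
grasp_force: 0.6
```

```bash
cat > chk.py <<'E'
from h import *
s=env.state();p=np.array(s["tool_pos"])-H;C=rot(s["orientation"])
F=[]
for i in range(4): a=env.get_image("scene");F.append(env.state()["force"])
print("u z w",(p@U).round(4),p[2].round(4),(p@W).round(4),"dip",np.degrees(np.arcsin(-C[2,2])).round(1),"F",np.mean(F,0).round(2))
import pickle;b=env.get_image("side");pickle.dump((a,b,env.state()),open("im4.pkl","wb"))
E
python3 chk.py; python3 plan.py .1 -.08 9
```

```text
u z w 0.154 0.0104 -0.0009 dip 29.1 F [-0.84 -0.5  -0.93]
[-0.87  0.31 -1.56] [ 1.    0.22 -0.11] 0.29741642847733496 [ 0.41  0.54  0.02  1.47 -1.01  0.48]
0.08: 0.014 -0.001 -0.002 0.001 0.005 0.002
0.06: 0.029 -0.001 -0.002 0.001 0.008 0.003
0.04: 0.043 -0.001 -0.002 0.001 0.011 0.005
0.02: 0.058 -0.001 -0.002 0.001 0.014 0.006
0.00: 0.072 -0.001 -0.002 0.001 0.017 0.008
-0.02: 0.072 -0.001 -0.002 0.001 0.021 0.01
-0.04: 0.072 -0.001 -0.002 0.001 0.024 0.012
-0.06: 0.072 -0.001 -0.002 0.001 0.028 0.014
-0.08: 0.072 -0.001 -0.002 0.001 0.031 0.016
```

Request:
handwheel:
  moves: {"rx":[0.014,0.029,0.043,0.05,0.058,0.065,0.072,0.072],"ry":[0,0,0,0,0,0,0,0],"rz":[0,0,0,0,0,0,0,0],"dx":[0,0,0,0,0,0,0,0],"dy":[0.004,0.008,0.011,0.0125,0.014,0.0155,0.017,0.017],"dz":[0.002,0.003,0.005,0.0055,0.006,0.007,0.008,0.008],"jaw":[0.3,0.3,0.3,0.3,0.3,0.3,0.3,0.3]}

```text
time_s: 10.75
tool_pos: [0.5611, 0.0752, 0.0381]
orientation: [0.044, -0.069, 0.84, -0.536]
force: [-0.1, -1.0, 0.2]
opening: 0.301
grasp_force: 0.0
```

```bash
python3 chk.py; python3 plan.py .0 -.08 8
python3 - <<'E'
from h import *
import pickle
a,b,s=pickle.load(open("im4.pkl","rb"))
# lid far front corner (top face): find in scene the grey->dark transition along column rays
for nm,im,w in(("scene",a,.117),("scene",a,.08),("scene",a,-.09)):
    x0=proj(im,H+w*W+.185*U+.006*Z);print(nm,w,x0.round(1),[int(im["img"][int(x0[1])+k,int(round(x0[0]))].max()) for k in range(-14,12)])
E
```

```text
u z w 0.1554 -0.0079 -0.0007 dip 24.9 F [0.08 0.2  0.12]
[ 0.73  0.37 -1.22] [ 0.9   0.19 -0.01] 0.30117944240101296 [ 0.43  0.65  0.08  1.51 -1.06  0.58]
-0.01: -0 -0.001 -0.001 0.001 0.002 0.001
-0.02: -0 -0.001 -0.001 0.001 0.004 0.001
-0.03: -0 -0.001 -0.001 0.001 0.005 0.002
-0.04: -0 -0.001 -0.001 0.001 0.007 0.003
-0.05: -0 -0.001 -0.001 0.001 0.009 0.004
-0.06: -0 -0.001 -0.001 0.001 0.011 0.005
-0.07: -0 -0.001 -0.001 0.001 0.013 0.006
-0.08: -0 -0.001 -0.001 0.001 0.014 0.007
scene 0.117 [297.5 283.3] [114, 113, 113, 114, 113, 115, 115, 114, 112, 114, 114, 116, 116, 114, 114, 114, 110, 80, 47, 47, 44, 37, 12, 13, 11, 13]
scene 0.08 [311.2 268.7] [113, 112, 112, 114, 113, 114, 113, 115, 115, 114, 112, 113, 112, 113, 113, 115, 105, 89, 50, 25, 10, 13, 12, 4, 2, 11]
scene -0.09 [365.8 210.1] [152, 147, 114, 103, 103, 105, 103, 103, 103, 104, 103, 102, 101, 102, 102, 94, 63, 50, 38, 12, 11, 12, 12, 8, 10, 23]
```

Request:
handwheel:
  moves: {"rx":[0,0,0,0,0,0],"ry":[0,0,0,0,0,0],"rz":[0,0,0,0,0,0],"dx":[0,0,0,0,0,0],"dy":[0.001,0.002,0.003,0.004,0.005,0.005],"dz":[0.0005,0.001,0.0015,0.002,0.0025,0.0025],"jaw":[0.3,0.3,0.3,0.3,0.3,0.3]}

```text
time_s: 11.6
tool_pos: [0.5611, 0.075, 0.0326]
orientation: [0.044, -0.069, 0.84, -0.536]
force: [-0.6, -0.3, 0.1]
opening: 0.297
grasp_force: 0.0
```

```bash
cp im4.pkl im5.pkl; python3 chk.py
python3 - <<'E'
from h import *
import pickle
a,b,s=pickle.load(open("im5.pkl","rb"));c,d,s2=pickle.load(open("im4.pkl","rb"))
for n,x,y in(("scene",a,c),("side",b,d)):
    g=[cv2.GaussianBlur(i["img"],(0,0),1.0).astype(int) for i in(x,y)]
    m=(np.abs(g[0]-g[1]).max(2)>15).astype(np.uint8);k,_,st,_=cv2.connectedComponentsWithStats(m);print(n,[list(map(int,t)) for t in st[1:] if t[4]>5])
    print("lid corners",[proj(x,H+w*W+.185*U+.006*Z).round() for w in(-.12,.12)])
E
```

```text
u z w 0.1553 -0.0134 -0.0007 dip 25.0 F [-0.59 -0.27  0.67]
scene [[556, 61, 4, 2, 6], [557, 73, 3, 3, 7], [542, 77, 3, 3, 7], [534, 84, 14, 106, 357], [550, 182, 10, 8, 41], [533, 185, 18, 87, 205], [493, 213, 30, 38, 165], [366, 217, 126, 38, 722], [372, 224, 9, 6, 35], [339, 228, 19, 6, 65], [532, 228, 6, 33, 73], [517, 232, 16, 56, 238], [335, 234, 18, 11, 74], [361, 237, 8, 8, 36], [374, 237, 10, 2, 11], [388, 239, 4, 3, 7], [338, 242, 9, 7, 35], [353, 243, 6, 4, 14], [448, 249, 4, 3, 9], [555, 248, 5, 19, 29], [341, 251, 24, 15, 128], [427, 257, 3, 3, 6], [362, 259, 198, 81, 1531], [495, 260, 11, 47, 129], [558, 261, 2, 6, 10], [446, 262, 7, 33, 51], [494, 263, 5, 4, 9], [479, 273, 3, 3, 7], [553, 272, 4, 14, 25], [362, 277, 9, 9, 26], [426, 276, 2, 10, 18], [551, 276, 2, 6, 8], [352, 291, 17, 16, 50], [378, 294, 3, 3, 6], [402, 305, 5, 4, 17], [496, 308, 5, 6, 16], [369, 310, 4, 4, 8], [405, 310, 3, 3, 9], [485, 312, 11, 3, 20], [37
[... 402 characters left out ...]
, 7, 6, 16]]
lid corners [array([374., 201.]), array([296., 285.])]
side [[0, 15, 11, 2, 17], [42, 16, 5, 2, 8], [49, 17, 20, 2, 25], [71, 17, 92, 8, 262], [165, 24, 8, 5, 16], [143, 29, 7, 9, 14], [158, 32, 5, 7, 8], [162, 47, 14, 23, 58], [0, 65, 125, 24, 371], [117, 81, 5, 4, 9], [116, 86, 19, 11, 51], [149, 105, 50, 39, 506], [127, 109, 12, 9, 23], [119, 112, 7, 5, 9], [120, 118, 18, 5, 39], [140, 126, 8, 6, 15], [132, 133, 4, 2, 6], [199, 141, 22, 21, 71], [159, 143, 4, 3, 10], [165, 149, 4, 4, 8], [174, 159, 11, 6, 27], [218, 163, 3, 2, 6], [187, 165, 4, 3, 7], [213, 169, 18, 18, 130], [187, 170, 4, 4, 10], [186, 174, 31, 15, 124]]
lid corners [array([192., 218.]), array([260., 160.])]
```

The lid's edges didn't change while the finger sank the last 5 mm, and the load is gone, so the lid is resting on the tray. I'll withdraw level to the front, then lift.

Request:
handwheel:
  moves: {"rx":[0,0,0,0,0,0,0,0,0,0,0],"ry":[0,0,0,0,0,0,0,0,0,0,0],"rz":[0,0,0,0,0,0,0,0,0,0,0],"dx":[0,0,0,0,0,0,0,0,0,0,0],"dy":[0.004,0.0085,0.013,0.017,0.021,0.021,0.01,-0.01,-0.04,-0.07,-0.07],"dz":[-0.009,-0.018,-0.027,-0.036,-0.045,-0.07,-0.1,-0.13,-0.16,-0.19,-0.19],"jaw":[0.3,0.3,0.3,0.3,0.3,0.3,0.3,0.3,0.3,0.3,0.3]}

```text
time_s: 12.95
tool_pos: [0.5389, 0.2189, 0.1822]
orientation: [0.048, -0.068, 0.841, -0.534]
force: [0.4, -0.1, -0.5]
opening: 0.299
grasp_force: 0.0
```

```bash
python3 chk.py
python3 - <<'E'
from h import *
import pickle
a,b,s2=pickle.load(open("im4.pkl","rb"));print(s2["tool_pos"],np.abs(s2["qvel"]).max())
d0=pickle.load(open("im0.pkl","rb"))
def cen(im,lo,hi,box):
    x,y,X,Y=box;m=cv2.inRange(cv2.cvtColor(im["img"],cv2.COLOR_BGR2HSV),lo,hi)[y:Y,x:X];M=cv2.moments(m,True);return round(M["m10"]/max(1,M["m00"])+x,1),round(M["m01"]/max(1,M["m00"])+y,1),M["m00"]
for n,im in(("scene",a),("side",b)):
    for o,lo,hi,box in(("blue",(100,150,60),(125,255,255),(170,140,400,310)),("wash cap",(22,150,100),(34,255,255),(240,80,320,290)),("amber",(3,120,40),(18,255,255),(150,150,400,260))):
        print(n,o,cen(d0[n],lo,hi,box),cen(im,lo,hi,box))
for w in(.117,.08,0.03,-.09):
    x0=proj(a,H+w*W+.185*U+.006*Z);print(w,[int(a["img"][int(x0[1])+k,int(round(x0[0]))].max()) for k in range(-3,14)])
# tray front bottom corner patch shift
for n,im,(x,y) in(("scene",a,(297,290)),("scene",a,(372,218)),("scene",a,(266,312)),("scene",a,(387,203)),("side",b,(256,262)),("scene",a,(320,340))):
    t=d0[n]["img"][y-8:y+16,x-14:x+14];r=cv2.matchTemplate(im["img"][y-16:y+24,x-22:x+22],t,cv2.TM_CCOEFF_NORMED);_,v,_,l=cv2.minMaxLoc(r);print(n,(x,y),round(v,2),"shift",l[0]-8,l[1]-8)
E
```

```text
u z w 0.3009 0.1362 0.0011 dip 25.1 F [ 0.18 -0.34 -0.  ]
[0.53751153 0.21549412 0.17514279] 0.006849629897795599
scene blue (346.0, 172.8, 977.0) (347.6, 170.8, 820.0)
scene wash cap (263.0, 95.9, 85.0) (263.7, 97.5, 126.0)
scene amber (182.3, 193.9, 1108.0) (182.3, 194.0, 1111.0)
side blue (207.4, 273.5, 1128.0) (207.4, 273.4, 1123.0)
side wash cap (293.9, 256.0, 180.0) (293.9, 255.9, 178.0)
side amber (354.8, 200.1, 910.0) (355.0, 200.5, 888.0)
0.117 [104, 105, 106, 104, 104, 103, 72, 45, 42, 42, 36, 11, 8, 10, 9, 8, 10]
0.08 [104, 103, 106, 106, 104, 97, 83, 42, 25, 9, 12, 10, 11, 6, 10, 16, 14]
0.03 [104, 104, 105, 105, 104, 103, 104, 104, 104, 97, 91, 103, 104, 103, 104, 105, 93]
-0.09 [102, 102, 103, 104, 92, 63, 49, 33, 11, 5, 9, 9, 7, 10, 9, 59, 111]
scene (297, 290) 0.95 shift 0 0
scene (372, 218) 0.92 shift 0 0
scene (266, 312) 0.59 shift 0 1
scene (387, 203) 0.99 shift 0 0
side (256, 262) 0.98 shift 0 0
scene (320, 340) 1.0 shift 0 0
```

```bash
python3 -c "
from plant import env
print(env.finish_job())"
```

```text
the job is handed in; nothing more can be done
None
```

The lid was tipped forward, caught on the lower finger, let down until it rested shut on the tray and handed in after about 13 s; the tray did not shift in the pictures, no bench object shifted by more than about a pixel, and a first pass that had missed the lid touched nothing.

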